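Ease the press-fit cap off a water filter with a wedge

TASK

The end cap of the water-filter housing lying in the cradle is pressed tight onto its body. Take the wedge from its stand and work it gently into the seam from above, bevel towards the cap, at the near and far ends in turn, so that the cap comes away evenly (neither end ever more than 3 mm ahead of the other) until both ends are against the cap's stops; then put the wedge back upright in its stand. Feel for the seam and for the stops: do not force the wedge, touch the filter only with it, and leave the other things alone.

Things in the scene. Friction and masses are not known exactly. Their poses are not given: they have to be found in the camera images.
- cradle: Grey cradle (plate 100x170x10 mm) fixed to the drainboard, carrying a white two-part filter housing along its y axis; origin on the drainboard under point seam; z up, +y from the housing's body to its cap, +x to the far end of the seam, -x near. The housing has settled up to 8 mm either way along y, which this pose does not show; prying cannot shift it. Over 55 N of the wedge damages it.
- seam (a point): Nominal middle of the seam's top edge, 92 mm up (axes as the cradle's). Here two upright flanges, 116 mm wide in x, tops at this height, face each other: the body's (y -22 to 0 mm, rigid) and the cap's (y 3.5 to 13.5 mm when shut). For |x| from 18 to 58 mm an open slot 60 mm deep lies between them. All these y values shift with the unseen settling of up to 8 mm: find the slot by touch or sight.
- pry_near (a point): Nominal place on the body flange's inner edge, 40 mm to the near side (-x) of the seam's middle, where the wedge goes down into the slot; 92 mm up, true y up to 8 mm off.
- pry_far (a point): The same 40 mm to the far side (+x).
- cap_near (a joint): Opening of the near (-x) end of the seam, rad: 0 shut, 0.075 at its stop. 80 mm times this is the gap opened at pry_near (6 mm at the stop), added to the 3.5 mm slot. It starts at 0 to 0.7 mm, stays where it is left and does not depend on the other end.
- cap_far (a joint): The same for the far (+x) end. Each end yields to a sideways force of about 5.5 N plus 0.6 N per mm/s of opening speed, so press slowly, at about 10 mm/s of wedge travel. At the stop the resistance rises steeply.
- wedge: Wedge tool, 102 mm tall, 140 g, upright in its stand. Origin: middle of its lower edge; z up. Steel blade 18 mm wide (x), z 0 to 40 mm: flat face at y = -1 mm, bevel on +y, 2 mm thick at the edge to 12 mm at z = 40. Guard 36x30 mm at z 40 to 45. Black handle 26 (x) by 14 mm (y), middle y = +5, z 45 to 102: grasp from above closing along y, TCP at z = 72. Use it upright, +y along the cradle's +y.
- stand: Grey fixed block 64x56x50 mm (x, y, z) with an upright slot 24 mm (x) by 18 mm (y), 46 mm deep, in its top. Origin: middle of its underside. The wedge hangs in it by its guard, edge 10 mm above the drainboard, axes along the stand's to within 0.05 rad.
- slot (a point): Where the wedge's origin belongs in the stand: stand x = 0, y = -5 mm, 10 mm up.
- milk_pitcher: Steel milk pitcher, 71 x 100 x 81 mm, a bystander; origin under its middle.
- spice_jar: Spice jar with a screw cap, 46 mm across, 106 mm tall, a bystander; origin under its middle.
- filter_basket: Steel coffee filter basket, 65 mm across, 24 mm tall, a bystander; origin under its middle.
- tamper: Coffee tamper, 58 mm across, 102 mm tall, a bystander; origin under its middle.

How it is judged (in metres and radians):
On the way, in this order (a step that is already met when the one before it is completed fails the run):
1. both ends of the seam are opened by at least 2 mm (value of joint each of cap_near, cap_far above 0.025 rad), for 0.1 s.
2. both ends are against their stops (opened by more than 5.5 mm) (value of joint each of cap_near, cap_far above 0.06875 rad), for 0.1 s.
At the end, for the whole second after the job is handed in: Both ends of the seam are opened by more than 5.5 mm of 6 mm, and the wedge stands at rest upright (within 0.12 rad) in its stand, within 6 mm of its place and its edge less than 14 mm above the drainboard (all of step 2 and horizontal distance between wedge and slot below 0.006 m and z of wedge in the frame of stand below 0.014 m and angle between wedge's own z axis and vertical below 0.12 rad and linear speed of wedge below 0.02 m/s); the robot touches nothing.
It fails at once if one end of the seam runs more than 3.5 mm ahead of the other ((value of joint cap_near above 0.05 rad and value of joint cap_far below 0.00625 rad) or (value of joint cap_near above 0.05625 rad and value of joint cap_far below 0.0125 rad) or (value of joint cap_near above 0.0625 rad and value of joint cap_far below 0.01875 rad) or (value of joint cap_near above 0.06875 rad and value of joint cap_far below 0.025 rad) or (value of joint cap_far above 0.05 rad and value of joint cap_near below 0.00625 rad) or (value of joint cap_far above 0.05625 rad and value of joint cap_near below 0.0125 rad) or (value of joint cap_far above 0.0625 rad and value of joint cap_near below 0.01875 rad) or (value of joint cap_far above 0.06875 rad and value of joint cap_near below 0.025 rad)).
It fails at once if the wedge is forced against the filter or cradle with more than 55 N (contact force between wedge and cradle above 55 N).
It fails at once if the gripper or arm pushes the filter or cradle (contact force between any of the fingers, the arm and cradle above 3 N).
It fails at once if a bystander is moved more than 20 mm (distance of any of milk_pitcher, spice_jar, filter_basket, tamper from where it was at the start of the episode above 0.02 m).
It also fails if it takes over 72 s, if anything falls off the work surface, if the arm or the gripper's body presses on something with over 40 N, if the wrist force passes 120 N, or if a joint passes its speed limit or range.

ROBOT

A 6-joint arm with a two-finger parallel gripper is mounted at the origin on a cart in front of the work surface, level with it; the furniture and walls round the work are solid. World frame = base frame: x ahead of the robot, y to its left, z up, the work surface at z = 0. Lengths are in mm, angles in rad, forces in N, time in s.
With the tool pointing down it reaches from about 150 to 775 mm from the base axis. Payload 6.1 kg.
Tool frame: the origin (TCP) lies between the finger pads, 19 mm behind the fingertips; this is the grasp point; z points along the fingers, y is the line along which they close (so a half turn about z gives the same grasp; the last joint's range is limited). The gripper opens to 85 mm and grips with 20 to 120 N. Pads are 22 mm wide; open, the fingers measure 114 mm over their backs; the gripper's body (76 mm by 85 mm) begins 54 mm behind the grasp point. The pads swing forward as they close: fully open they stand 13 mm farther back than shut.
Start: joints at [-1.18, 0.126, -0.04, 1.405, 0, 1.571], TCP at [199.979, -485.403, 249.995] pointing down, gripper open.
Joint ranges: [-2.72, 2.72], [-0.95, 1.95], [-1.27, 1.35], [-1.78, 2.02], [-1.46, 1.47], [-3.14, 3.14]. Speed limits (rad/s): [2.39, 2.39, 3.01, 3.14, 3.14, 3.14].

INTERFACE

Orientations are given as a unit quaternion [x, y, z, w].
In Python, from cell import bot gives the robot as it stands.
- The arm moves only by the shell command python3 -m crank 'ROWS' [FORCE]. ROWS is JSON, a list of rows, each a list of 3 entries, a list of its own where there are three numbers: the finger opening in cm, from 0 to 8.54, then the shift along the world's x, y, z in cm, then the turn, a rotation vector about the world's x, y, z in degrees. In form: [[grip, [x, y, z], [rx, ry, rz]], ...]. A call has 1 to 8 rows; each row shifts and turns the commanded pose from where the row before left it; what a row does not reach is not made up. A row lasts 1/12 s, in which the tool goes at most 41.7 mm and 7.16 degrees, less where a joint would pass 70% of its speed; a pose out of reach is approached as far as the arm can. A call is refused whole if a number of a shift passes 4.17 or a number of a turn 7.16, either way. A call with a gripper value outside its range is refused whole. The fingers move at their own pace and stop on an object; FORCE is the grip in N (left out, the last holds). Time passes only in rows, so rows that do not move let the fingers close. It gives the time, the measured TCP pose, the force, the opening and the grip force at its end, in the units of the state.
- bot.get_state(): the state, without advancing time (a new reading comes with each control period).
- bot.read_camera(name): name is "scene" or "top" or "wrist"; returns a dict with "img" (480x640x3 uint8, red, green, blue), "fx", "fy", "cx", "cy" (pixels), "dist" ([k1, k2, p1, p2, k3] as OpenCV has them; the pictures are not rectified), "xyz" and "orientation" of the camera in the world. Camera axes: x right, y down, z forward; pixel columns grow to the right and rows downward; lengths in mm; the calibration is good to about 2 mm. A picture is of the moment at which its call begins. There is no depth.
- bot.sign_off(): hands the job in; it is judged then, once.
The state is a dict: "time": time; "q": joint angles; "dq": joint speeds; "joint_torque": joint torques, N m; "tcp_pos": TCP position; "tool_rot": TCP orientation; "contact_force": force on the tool from outside, world axes, zero at the start; "wrist_torque": the same for the moment, N m; "opening": finger opening in mm; "grip_force": force on a finger pad.
Only numpy, scipy, OpenCV 4.12 (cv2) and the standard library are available. Lean on these libraries where they do the work, as an engineer would, in place of code of your own. Each camera call takes 0.05 s, during which the arm holds its last target. There are 200 camera calls.

## Working session

There is one attempt and no reset: what is moved stays moved. The work goes in short steps, Python scripts to look and compute and a shell command to move; the robot and the scene stay as the last step left them, time stands still between calls to the robot, and variables do not carry over. Pictures are saved under pics/ and viewed, at most 10 in all, crops included, and the job is handed in when it is done.

```bash
mkdir -p pics; ls; cat > h.py <<'E'
import numpy as np, cv2
from scipy.spatial.transform import Rotation as R
from cell import bot
def ray(c,uv):
    K=np.array([[c['fx'],0,c['cx']],[0,c['fy'],c['cy']],[0,0,1]])
    p=cv2.undistortPoints(np.array(uv,float).reshape(-1,1,2),K,np.array(c['dist'])).reshape(-1,2)
    d=np.c_[p,np.ones(len(p))]@R.from_quat(c['orientation']).as_matrix().T
    return np.array(c['xyz']),d
def onz(c,uv,z):
    o,d=ray(c,uv); return o+d*((z-o[2])/d[:,2])[:,None]
def proj(c,P):
    K=np.array([[c['fx'],0,c['cx']],[0,c['fy'],c['cy']],[0,0,1]])
    M=R.from_quat(c['orientation']).as_matrix().T
    return cv2.projectPoints(np.array(P,float).reshape(-1,3),cv2.Rodrigues(M)[0],-M@np.array(c['xyz']),K,np.array(c['dist']))[0].reshape(-1,2)
def snap(n,f):
    c=bot.read_camera(n); cv2.imwrite('pics/'+f+'.png',c['img'][:,:,::-1]); return c
E
python3 - <<'E'
from h import *
import pickle
D={n:snap(n,n+'0') for n in('scene','top','wrist')}
pickle.dump(D,open('d0.pkl','wb'))
for n in D: print(n,D[n]['xyz'],D[n]['orientation'],D[n]['fx'])
print(bot.get_state())
E
```

```text
pics
scene [-55.84095667 964.00988034 525.55949405] [-0.27877025  0.7867726  -0.5193012   0.18330927] 549.5654697705781
top [ 378.69172291  174.49879315 1206.72949518] [ 0.71030296 -0.69947682  0.05613927 -0.05522922] 605.9943805629906
wrist [ 267.50466122 -456.75489598  374.32450463] [ 0.82238998 -0.55034225 -0.08053109  0.11963643] 397.42118310626677
{'time': 0.15, 'q': array([-1.18000042e+00,  1.26283571e-01, -4.03526351e-02,  1.40543562e+00,
       -2.01705084e-05,  1.57080565e+00]), 'dq': array([-0.00124818, -0.00206483,  0.002863  ,  0.00071985, -0.00032784,
        0.00022215]), 'joint_torque': array([-9.82129422e-04, -4.36275852e+01,  3.53150868e+01,  1.36285948e-02,
        7.30741590e-05, -2.12200092e-06]), 'tcp_pos': array([ 199.86732744, -485.14647603,  249.3959609 ]), 'tool_rot': array([ 9.80971186e-01,  1.94152324e-01, -1.33719314e-04, -6.23652596e-04]), 'contact_force': array([ 0.23274214,  0.07489082, -0.29029944]), 'wrist_torque': array([-0.00011245,  0.07551613, -0.02385542]), 'grip_force': 0.0, 'opening': 85.63702975168286}
```

View pics/top0.png

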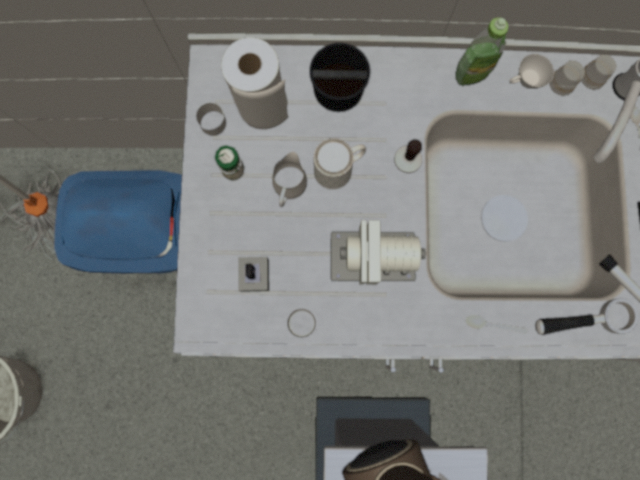

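View pics/scene0.png

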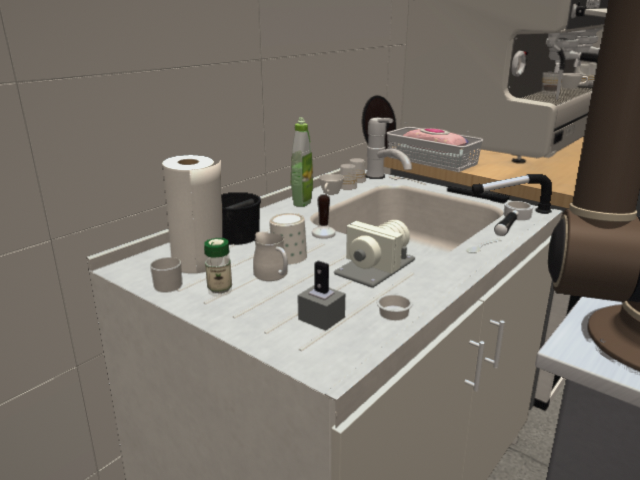

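The top view shows the stand at about (253,273) with the black handle at (251,271). The cradle is at about (373,256), with its thin cap flange on the left (world +y) and its thick body flange on the right. The scene view agrees. Bystanders: basket (301,322), pitcher (289,182), jar (228,160), tamper (411,155).

```bash
python3 - <<'E'
from h import *
import pickle
D=pickle.load(open('d0.pkl','rb'));c=D['top'];im=c['img']
a=cv2.resize(im[205:345,225:440][:,:,::-1],None,fx=3.6,fy=3.6,interpolation=cv2.INTER_CUBIC);cv2.imwrite('pics/topcrop.png',a)
for uv,z in (((253,273),50),((251,271),92),((373,256),10),((366,252),92),((376,252),92)): print(uv,onz(c,[uv],z))
for p in [(231,258),(253,258),(253,273),(253,283),(372,235),(350,275),(345,250),(366,252),(376,252),(301,322)]: print(p,im[p[1],p[0]])
E
```

```text
(253, 273) [[485.27304323 300.67219576  50.        ]]
(251, 271) [[485.04622633 299.90967642  92.        ]]
(373, 256) [[526.6099034   67.22807203  10.        ]]
(366, 252) [[523.75839816  87.60655921  92.        ]]
(376, 252) [[524.03537919  69.01257433  92.        ]]
(231, 258) [163 165 166]
(253, 258) [134 133 128]
(253, 273) [29 30 31]
(253, 283) [126 125 122]
(372, 235) [188 191 186]
(350, 275) [134 133 125]
(345, 250) [97 97 93]
(366, 252) [182 183 175]
(376, 252) [188 191 186]
(301, 322) [160 163 164]
```

View pics/topcrop.png

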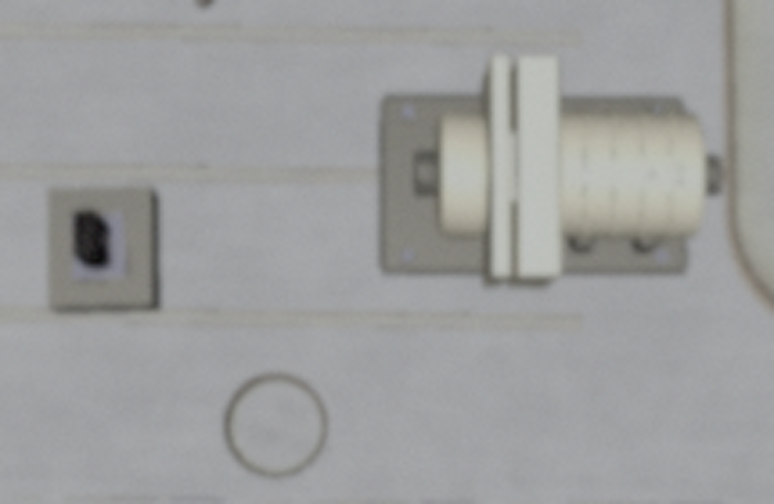

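The crop shows the stand top at crop px (50..155, 188..307) and the slot between the flanges at about crop x 512. Both objects have almost no yaw. I'll look more closely with the wrist camera over the seam.

```bash
python3 -m crank '[[8.5,[1.56,3.5,0],[0,0,-1.4]],[8.5,[1.56,3.5,0],[0,0,-1.4]],[8.5,[1.56,3.5,0],[0,0,-1.4]],[8.5,[1.56,3.5,0],[0,0,-1.4]],[8.5,[1.56,3.5,0],[0,0,-1.4]],[8.5,[1.56,3.5,0],[0,0,-1.4]],[8.5,[1.56,3.5,0],[0,0,-1.4]],[8.5,[1.56,3.5,0],[0,0,-1.4]]]' >/dev/null
python3 -m crank '[[8.5,[1.56,3.5,0],[0,0,-1.4]],[8.5,[1.56,3.5,0],[0,0,-1.4]],[8.5,[1.56,3.5,0],[0,0,-1.4]],[8.5,[1.56,3.5,0],[0,0,-1.4]],[8.5,[1.56,3.5,0],[0,0,-1.4]],[8.5,[1.56,3.5,0],[0,0,-1.4]],[8.5,[1.56,3.5,0],[0,0,-1.4]],[8.5,[1.56,3.5,0],[0,0,-1.4]]]'
python3 -m crank '[[8.5,[0,0,0],[0,0,0]],[8.5,[0,0,0],[0,0,0]],[8.5,[0,0,0],[0,0,0]]]'
python3 - <<'E'
from h import *
import pickle
c=snap('wrist','w1');pickle.dump(c,open('w1.pkl','wb'));print(c['xyz'],c['orientation'])
E
```

```text
time: 1.48
tcp_pos: [451.9, 35.3, 249.9]
tool_rot: [0.999, 0.029, -0.001, -0.017]
contact_force: [-0.3, -0.1, 0.4]
opening: 85.0
grip_force: 0.0
time: 1.73
tcp_pos: [451.0, 31.9, 249.7]
tool_rot: [1.0, 0.026, -0.001, -0.016]
contact_force: [-0.4, -0.3, -0.6]
opening: 84.9
grip_force: 0.0
[524.42850369  32.46398978 374.53175686] [ 0.7191994  -0.67933571 -0.11124718  0.09422988]
```

View pics/w1.png

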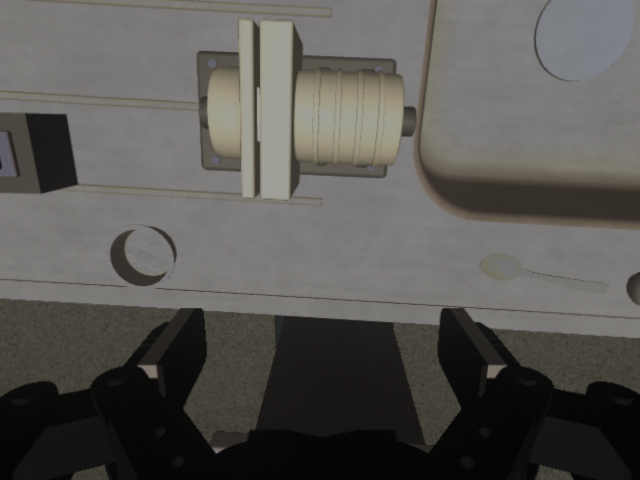

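The wrist view shows the cap flange top at columns 240-255, the slot at about 256-262 and the body flange at 262-292, over rows 20-197. The plate corners are at about (200,52), (396,60), (386,177) and (202,169).

```bash
python3 - <<'E'
from h import *
import pickle
c=pickle.load(open('w1.pkl','rb'));g=cv2.cvtColor(c['img'],cv2.COLOR_RGB2GRAY).astype(float)
for r in (30,45,60,165,180,190):
    p=g[r-3:r+4,225:310].mean(0); print(r,p[8:45].astype(int),p[60:75].astype(int))
C=[(240,20),(255,20),(262,22),(292,22),(242,197),(256,197),(263,197),(291,198)]
print(onz(c,C,92).round(1))
print(onz(c,[(200,52),(396,60),(386,177),(202,169)],10).round(1))
t=pickle.load(open('d0.pkl','rb'))['top']
f=lambda L:[(225+a/3.6,205+b/3.6) for a,b in L]
print('top flange',onz(t,f([(490,56),(510,56),(517,56),(557,56),(491,276),(511,276),(517,276),(560,276)]),92).round(1))
print('plate',onz(t,f([(382,95),(685,98),(686,272),(381,273)]),10).round(1))
print('stand',onz(t,f([(50,188),(153,188),(155,307),(50,307)]),50).round(1))
print('handle',onz(t,f([(74,211),(109,211),(109,268),(74,268)]),112).round(1))
s=bot.get_state();Rc=R.from_quat(s['tool_rot']);print(s['tcp_pos'],np.degrees((R.from_quat([1,0,0,0])*Rc.inv()).as_rotvec()))
E
```

```text
30 [126 126 126 125 119 115 141 150 155 156 156 156 156 156 157 156 156 153
 139 120  82  54  52  53  53  56  79 138 149 156 157 157 157 157 157 157
 157] [157 156 157 157 156 153 138 120  74  56  64  83 103 117 121]
45 [124 124 124 124 124 129 142 149 155 156 156 156 157 157 157 157 157 154
 140 123  87  56  53  54  54  54  71 136 149 156 157 157 157 157 157 157
 157] [157 157 157 157 156 148 134 109  66  55  54  54  53  54  54]
60 [ 83  83  83  83  83  90 116 144 155 156 156 157 157 156 157 157 157 156
 143 125  92  57  54  54  54  54  67 136 148 156 157 157 157 157 157 157
 157] [157 157 157 157 156 146 129  95  62  55  54  54  55  55  54]
165 [ 88  87  87  88  88  88  87  87 133 149 156 158 158 158 157 157 158 157
 156 143 126  87  61  55  55  55  65 121 143 155 158 158 158 157 158 158
 158] [158 158 156 149 132  98  66  56  55  55  56  55  56  57  64]
180 [125 125 124 124 124 124 124 126 135 146 155 157 158 158 157 158 157 157
 156 145 128  91  62  55  54  54  64 118 143 155 157 158 157 157 158 157
 157] [158 158 156 145 128  85  60  56  55  54  55  55  55  62  94]
190 [120 121 
[... 291 characters left out ...]
468.6  96.3  92. ]
 [469.1  86.2  92. ]
 [469.4  81.1  92. ]
 [469.9  60.9  92. ]]
[[573.9 149.5  10. ]
 [575.8 -15.4  10. ]
 [478.4 -16.8  10. ]
 [476.1 151.5  10. ]]
top flange [[582.9  97.   92. ]
 [583.1  86.5  92. ]
 [583.1  82.9  92. ]
 [583.5  62.1  92. ]
 [468.5  95.9  92. ]
 [468.7  85.6  92. ]
 [468.7  82.6  92. ]
 [469.   60.5  92. ]]
plate [[574.9 151.2  10. ]
 [575.9 -17.8  10. ]
 [478.8 -17.5  10. ]
 [475.9 150.6  10. ]]
stand [[515.3 328.9  50. ]
 [516.2 273.7  50. ]
 [452.7 270.9  50. ]
 [451.7 326.7  50. ]]
handle [[496.4 308.  112. ]
 [496.7 290.3 112. ]
 [467.9 289.4 112. ]
 [467.6 307.1 112. ]]
[450.93630432  31.74283954 249.87349912] [-1.84783986 -0.11547964 -2.94523652]
```

```bash

python3 -m crank '[[8.5,[-0.5,3.3,0],[-0.3,0,-0.2]],[8.5,[-0.5,3.3,0],[-0.3,0,-0.2]],[8.5,[-0.5,3.3,0],[-0.3,0,-0.2]],[8.5,[-0.5,3.3,0],[-0.3,0,-0.2]],[8.5,[-0.5,3.3,0],[-0.3,0,-0.2]],[8.5,[-0.5,3.3,0],[-0.3,0,-0.2]],[8.5,[-0.5,3.3,0],[0,0,-0.2]],[8.5,[-0.5,3.3,0],[0,0,0]]]' >/dev/null
python3 -m crank '[[8.5,[0,0,0],[0,0,0]],[8.5,[0,0,0],[0,0,0]],[8.5,[0,0,0],[0,0,0]]]'
python3 - <<'E'
from h import *
import pickle
c=snap('wrist','w2');pickle.dump(c,open('w2.pkl','wb'));print(c['xyz'],c['orientation'])
s=bot.get_state();Rc=R.from_quat(s['tool_rot']);print(s['tcp_pos'],np.degrees((R.from_quat([1,0,0,0])*Rc.inv()).as_rotvec()))
E
```

```text
time: 2.7
tcp_pos: [435.6, 137.2, 249.9]
tool_rot: [0.991, 0.114, -0.01, -0.062]
contact_force: [-0.9, 0.1, 0.1]
opening: 85.0
grip_force: 0.0
[510.97302901 139.63405044 373.50499779] [ 0.77928669 -0.60613505 -0.13947139  0.07655253]
[435.65637119 136.96290801 249.91598222] [ -7.11651662  -1.13083577 -13.12452635]
```

View pics/w2.png

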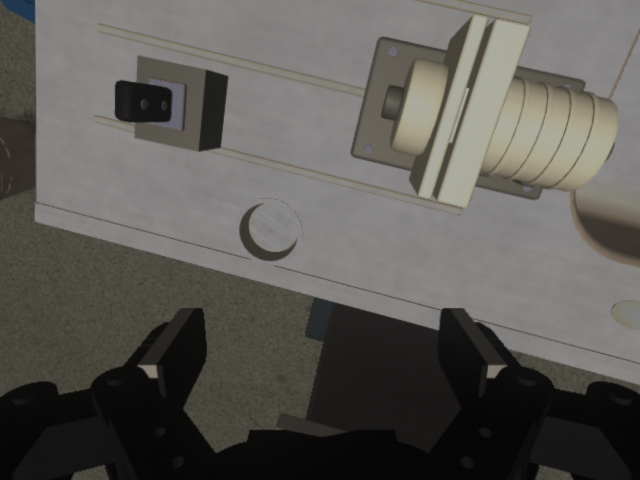

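The wrist view shows the stand at about (180,100) with the handle at (115-170, 82-120), but the tool has yawed off its heading. I'll check the joints.

```bash
python3 -m crank '[[8.5,[0,0.5,0],[0,0,-3]],[8.5,[0,0.5,0],[0,0,-3]]]'
python3 - <<'E'
from h import *
s=bot.get_state();Rc=R.from_quat(s['tool_rot']);print(s['q'].round(3),s['dq'].round(2),s['tcp_pos'],np.degrees((R.from_quat([1,0,0,0])*Rc.inv()).as_rotvec()))
E
```

```text
time: 2.92
tcp_pos: [441.5, 115.2, 250.0]
tool_rot: [0.994, 0.082, -0.009, -0.075]
contact_force: [-0.1, -0.5, -0.1]
opening: 84.8
grip_force: 0.0
[ 1.640e-01 -3.000e-03 -1.850e-01  1.395e+00  1.510e-01  3.141e+00] [-0.4  -0.02 -0.03 -0.01  0.15 -0.  ] [441.48609504 115.21982746 250.01097128] [-8.58880613 -1.01795072 -9.41716877]
```

```bash

python3 -m crank '[[8.5,[0.5,0,0],[-4.3,-0.5,4]],[8.5,[0.5,0,0],[-4.3,-0.5,4]],[8.5,[0.5,0.8,0],[0,0,7]],[8.5,[0.5,0.8,0],[0,0,7]],[8.5,[0.5,0.8,0],[0,0,7]],[8.5,[0.5,0.8,0],[0,0,7]],[8.5,[0.5,0.8,0],[0,0,7]],[8.5,[0.5,0.8,0],[0,0,7]]]' >/dev/null
python3 -m crank '[[8.5,[0.5,0.8,0],[0,0,7]],[8.5,[0.5,0.8,0],[0,0,7]],[8.5,[0.5,0.8,0],[0,0,7]],[8.5,[0.5,0.8,0],[0,0,7]],[8.5,[0.5,0.8,0],[0,0,7]],[8.5,[0.5,0.8,0],[0,0,7]],[8.5,[0.5,0.8,0],[0,0,7]],[8.5,[0.5,0.8,0],[0,0,7]]]'
cat > st.py <<'E'
from h import *
import sys
s=bot.get_state();Rc=R.from_quat(s['tool_rot']);T=R.from_euler('z',float(sys.argv[1]) if len(sys.argv)>1 else 180,True)*R.from_quat([1,0,0,0])
print(round(s['time'],2),'q',s['q'].round(3),'tcp',s['tcp_pos'].round(1),'turn to go',np.degrees((T*Rc.inv()).as_rotvec()).round(2),'F',s['contact_force'].round(1),'M',s['wrist_torque'].round(2),'op',round(s['opening'],1),round(s['grip_force'],1))
E
python3 st.py
```

```text
time: 4.25
tcp_pos: [521.8, 227.2, 250.0]
tool_rot: [0.532, 0.846, -0.006, 0.01]
contact_force: [0.3, 0.4, -0.4]
opening: 84.9
grip_force: 0.0
4.25 q [ 0.422  0.21   0.061  1.421 -0.023  1.545] tcp [521.8 227.2 250. ] turn to go [ 0.78  1.18 64.32] F [ 0.3  0.4 -0.4] M [0.02 0.05 0.02] op 84.9 0.0
```

```bash

python3 -m crank '[[8.5,[0.4,0.8,0],[0,0,7]],[8.5,[0.4,0.8,0],[0,0,7]],[8.5,[0.4,0.8,0],[0,0,7]],[8.5,[0.4,0.8,0],[0,0,7]],[8.5,[0.4,0.8,0],[0,0,7]],[8.5,[0.4,0.8,0],[0,0,7]],[8.5,[0.4,0.8,0],[0,0,7]],[8.5,[0.4,0.8,0],[0,0,7]]]' >/dev/null
python3 -m crank '[[8.5,[0.4,0.8,0],[0.3,0.6,5]],[8.5,[0,0,0],[0.3,0.6,4]],[8.5,[0,0,0],[0,0,0]],[8.5,[0,0,0],[0,0,0]],[8.5,[0,0,0],[0,0,0]]]' >/dev/null
python3 st.py 181.6
python3 - <<'E'
from h import *
import pickle
c=snap('wrist','w3');pickle.dump(c,open('w3.pkl','wb'));print(c['xyz'],c['orientation'])
E
```

```text
5.33 q [0.489 0.331 0.22  1.454 0.007 0.485] tcp [557.5 298.9 250. ] turn to go [-0.49  0.1   1.36] F [-0.2 -0.1 -0.1] M [0.02 0.02 0.01] op 85.0 0.0
[484.39488571 298.27265721 374.84611947] [0.69829631 0.7006466  0.10672872 0.10042702]
```

View pics/w3.png

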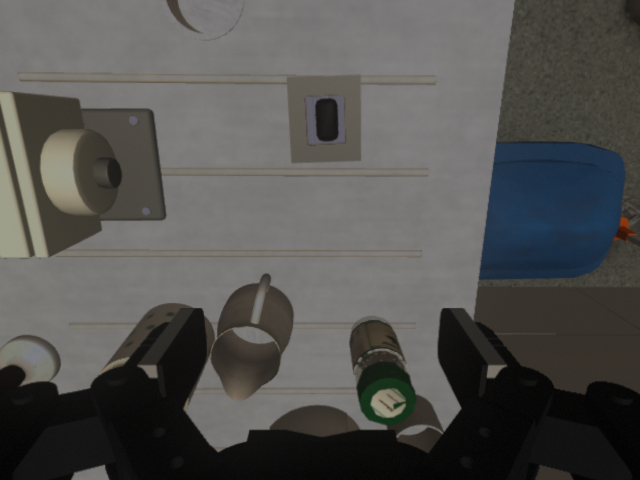

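The wrist view shows the stand top at about (288-361, 76-163), the light guard at (306-345, 96-145) and the black handle at (316-338, 97-142). I'll measure these with masks.

```bash
python3 - <<'E'
from h import *
import pickle
c=pickle.load(open('w3.pkl','rb'));im=c['img'].astype(int);g=im.sum(2)/3
sub=np.zeros(g.shape,bool);sub[85:155,300:352]=1
def rect(m,z,n):
    ct=max(cv2.findContours(m.astype(np.uint8),0,2)[0],key=cv2.contourArea)
    b=cv2.boxPoints(cv2.minAreaRect(ct));P=onz(c,b,z);P2=P[:,:2].astype(np.float32);r=cv2.minAreaRect(P2);print(n,b.round(1).tolist(),P[:,:2].round(1).tolist(),np.round(r[0],1),np.round(r[1],1),round(r[2],2))
print(im[120,327],im[125,310],im[85,330],im[150,330],im[120,296])
rect((g<70)&sub,112,'handle')
gd=(im[:,:,2]-im[:,:,0]>3)&sub
rect(gd,55,'guard')
E
```

```text
[34 32 31] [ 96  94 104] [99 93 85] [91 88 79] [95 91 82]
handle [[314.29998779296875, 98.5], [336.70001220703125, 97.69999694824219], [338.3999938964844, 140.60000610351562], [316.0, 141.5]] [[471.8, 295.8], [471.2, 309.7], [497.1, 311.2], [497.7, 296.8]] [484.4 303.5] [25.9 14.4] 2.37
guard [[305.8999938964844, 97.5999984741211], [341.8999938964844, 95.69999694824219], [344.29998779296875, 141.1999969482422], [308.29998779296875, 143.10000610351562]] [[468.4, 288.9], [466.9, 316.1], [500.3, 318.7], [501.8, 290.5]] [484.3 303.7] [33.5 28.2] 3.16
```

```bash

python3 -m crank '[[8.5,[-3.7,0.2,0],[-0.5,0,1]],[8.5,[-3.65,0.2,0],[0,0,1.2]],[8.5,[0,0,-3],[0,0,0]],[8.5,[0,0,-3],[0,0,0]],[8.5,[0,0,-3],[0,0,0]],[8.5,[0,0,-3],[0,0,0]],[8.5,[0,0,-2],[0,0,0]],[8.5,[0,0,-1],[0,0,0]]]' >/dev/null
python3 -m crank '[[8.5,[0,0,0],[0,0,0]],[8.5,[0,0,0],[0,0,0]]]' >/dev/null
python3 st.py 182.5
```

```text
6.22 q [ 5.600e-01  2.510e-01 -2.180e-01  1.101e+00 -1.000e-03  5.160e-01] tcp [484.  303.4 100.6] turn to go [-0.01  0.1  -0.05] F [-0.1  0.1 -0.4] M [-0.03 -0.02  0.03] op 85.6 0.0
```

```bash

python3 -m crank '[[8.5,[0,0,-1],[0,0,0]],[8.5,[0,0,-0.9],[0,0,0]],[8.5,[0,0,0],[0,0,0]],[2,[0,0,0],[0,0,0]],[1,[0,0,0],[0,0,0]],[0.8,[0,0,0],[0,0,0]],[0.5,[0,0,0],[0,0,0]],[0.5,[0,0,0],[0,0,0]]]' 100 >/dev/null
python3 st.py 182.5
python3 -m crank '[[0.5,[0,0,0],[0,0,0]],[0.5,[0,0,0],[0,0,0]],[0.5,[0,0,0],[0,0,0]],[0.5,[0,0,0],[0,0,0]]]' >/dev/null
python3 st.py 182.5
```

```text
6.88 q [ 5.60e-01  2.62e-01 -2.47e-01  1.06e+00 -1.00e-03  5.15e-01] tcp [484.1 303.5  81.3] turn to go [-0.02  0.12 -0.08] F [-0.1 -0.7 -0.1] M [-0.02  0.03 -0.03] op 25.1 0.0
7.22 q [ 5.60e-01  2.62e-01 -2.47e-01  1.06e+00 -1.00e-03  5.15e-01] tcp [484.1 303.5  81.4] turn to go [-0.03  0.13 -0.08] F [-0.9 -0.5  3. ] M [0.02 0.07 0.01] op 12.6 97.6
```

```bash

python3 -m crank '[[0.5,[0,0,1],[0,0,0]],[0.5,[0,0,2],[0,0,0]],[0.5,[0,0,2.5],[0,0,0]],[0.5,[0,0,2.5],[0,0,0]],[0.5,[0,0,2.3],[0,0,0]],[0.5,[0,0,0],[0,0,0]],[0.5,[0.1,-2.5,0],[0,0,-0.9]],[0.5,[0.1,-3,0],[0,0,-1]]]' >/dev/null
python3 st.py 180.6
python3 -m crank '[[0.5,[0,-3.5,0],[0,0,0]],[0.5,[0,-3.5,0],[0,0,0]],[0.5,[0,-3.5,0],[0,0,0]],[0.5,[0,-3,0],[0,0,0]],[0.5,[0,-1.8,0],[0,0,0]],[0.5,[0,-0.5,0],[0,0,0]],[0.5,[0,0,0],[0,0,0]],[0.5,[0,0,0],[0,0,0]]]' >/dev/null
python3 st.py 180.6
```

```text
7.88 q [ 0.474  0.172 -0.131  1.267 -0.     0.46 ] tcp [485.8 249.1 183.7] turn to go [-0.01  0.09 -0.21] F [ 0.4 -0.2 -1.3] M [-0.05 -0.04  0.05] op 12.9 97.6
8.55 q [ 0.184  0.075 -0.241  1.253  0.     0.173] tcp [485.8  90.7 183.7] turn to go [-0.02  0.06 -0.06] F [ 0.1 -0.6 -1. ] M [ 0.01 -0.02  0.01] op 13.1 97.7
```

```bash

python3 -m crank '[[0.5,[0,-0.03,-0.4],[0,0,0]],[0.5,[0,0,-0.4],[0,0,0]],[0.5,[0,0,-0.4],[0,0,0]],[0.5,[0,0,-0.4],[0,0,0]],[0.5,[0,0,-0.1],[0,0,0]],[0.5,[0,0,-0.1],[0,0,0]],[0.5,[0,0,0],[0,0,0]]]' >/dev/null
python3 st.py 180.6
python3 -m crank '[[0.5,[0,0,-0.1],[0,0,0]],[0.5,[0,0,-0.1],[0,0,0]],[0.5,[0,0,-0.1],[0,0,0]],[0.5,[0,0,0],[0,0,0]]]' >/dev/null
python3 st.py 180.6
```

```text
9.13 q [ 0.184  0.08  -0.275  1.214 -0.     0.172] tcp [485.8  90.3 165.7] turn to go [ 0.    0.07 -0.1 ] F [-0.1 -0.3 -1.5] M [-0.05  0.02  0.06] op 12.9 97.7
9.47 q [ 0.183  0.081 -0.281  1.207 -0.     0.172] tcp [485.8  90.  162.9] turn to go [ 0.    0.09 -0.08] F [ 0.1 -0.4 -1.4] M [-0.05  0.04  0.  ] op 12.5 97.7
```

```bash

python3 -m crank '[[0.5,[0,0,-0.08],[0,0,0]],[0.5,[0,0,-0.08],[0,0,0]],[0.5,[0,0,-0.08],[0,0,0]],[0.5,[0,0,0],[0,0,0]]]' >/dev/null
python3 st.py 180.6
```

```text
9.8 q [ 0.183  0.082 -0.285  1.202 -0.     0.172] tcp [485.8  90.1 160.4] turn to go [ 0.    0.08 -0.08] F [-0.3  0.8 -2. ] M [ 0.01  0.01 -0.02] op 12.7 97.7
```

```bash

python3 -m crank '[[0.5,[0,0,-0.08],[0,0,0]],[0.5,[0,0,-0.08],[0,0,0]],[0.5,[0,0,-0.08],[0,0,0]],[0.5,[0,0,0],[0,0,0]]]' >/dev/null
python3 st.py 180.6
python3 -m crank '[[0.5,[0,-0.03,0],[0,0,0]],[0.5,[0,-0.03,0],[0,0,0]],[0.5,[0,0,0],[0,0,0]]]' >/dev/null
python3 st.py 180.6
python3 -m crank '[[0.5,[0,-0.03,0],[0,0,0]],[0.5,[0,-0.03,0],[0,0,0]],[0.5,[0,0,0],[0,0,0]]]' >/dev/null
python3 st.py 180.6
```

```text
10.13 q [ 1.830e-01  8.300e-02 -2.890e-01  1.197e+00 -1.000e-03  1.720e-01] tcp [485.9  89.8 158.1] turn to go [ 0.04  0.1  -0.07] F [ 0.7 -2.  -1.1] M [-0.36 -0.05  0.01] op 13.0 97.5
10.38 q [ 0.182  0.083 -0.289  1.197  0.     0.17 ] tcp [485.9  89.6 158.2] turn to go [-0.02  0.08 -0.08] F [ 0.   0.2 -2.6] M [ 0.01 -0.02 -0.01] op 12.8 97.5
10.63 q [ 0.181  0.083 -0.29   1.197  0.     0.169] tcp [485.9  89.1 158.2] turn to go [-0.03  0.09 -0.09] F [-0.3  0.7 -1.6] M [0.17 0.06 0.02] op 12.7 97.5
```

```bash

python3 -m crank '[[0.5,[0,-0.03,0],[0,0,0]],[0.5,[0,0,0],[0,0,0]]]' >/dev/null
python3 st.py 180.6
python3 -m crank '[[0.5,[0,-0.03,0],[0,0,0]],[0.5,[0,0,0],[0,0,0]]]' >/dev/null
python3 st.py 180.6
```

```text
10.8 q [ 1.810e-01  8.300e-02 -2.900e-01  1.197e+00  1.000e-03  1.690e-01] tcp [485.8  89.  158.2] turn to go [-0.06  0.08 -0.09] F [ 0.   2.5 -2.1] M [ 0.58  0.02 -0.02] op 12.8 97.5
10.97 q [ 1.800e-01  8.200e-02 -2.900e-01  1.197e+00  1.000e-03  1.680e-01] tcp [485.9  88.8 158.2] turn to go [-0.08  0.09 -0.1 ] F [-0.4  4.4 -1.6] M [ 1.04  0.02 -0.01] op 12.8 97.5
```

```bash

python3 -m crank '[[0.5,[0,0.04,-0.08],[0,0,0]],[0.5,[0,0,-0.08],[0,0,0]],[0.5,[0,0,-0.08],[0,0,0]],[0.5,[0,0,-0.08],[0,0,0]],[0.5,[0,0,0],[0,0,0]]]' >/dev/null
python3 st.py 180.6
python3 -m crank '[[0.5,[0,0,-0.08],[0,0,0]],[0.5,[0,0,-0.08],[0,0,0]],[0.5,[0,0,-0.08],[0,0,0]],[0.5,[0,0,-0.08],[0,0,0]]]' >/dev/null
python3 st.py 180.6
```

```text
11.38 q [ 0.181  0.084 -0.295  1.19   0.     0.169] tcp [486.1  88.9 155.2] turn to go [-0.03  0.13 -0.09] F [-0.2  3.4  0.9] M [ 1.05 -0.09  0.02] op 13.0 97.9
11.72 q [ 0.181  0.084 -0.3    1.183 -0.     0.169] tcp [486.4  88.9 152.8] turn to go [-0.04  0.2  -0.08] F [-0.9  4.3  7.7] M [1.   0.3  0.01] op 12.8 98.5
```

```bash

python3 -m crank '[[0.5,[0,0.04,-0.08],[0,0,0]],[0.5,[0,0.02,-0.08],[0,0,0]],[0.5,[0,0,-0.08],[0,0,0]],[0.5,[0,0,-0.08],[0,0,0]],[0.5,[0,0,-0.08],[0,0,0]]]' >/dev/null
python3 st.py 180.6
```

```text
12.13 q [ 1.820e-01  8.600e-02 -3.070e-01  1.174e+00 -1.000e-03  1.700e-01] tcp [486.6  89.1 148.9] turn to go [ 0.03  0.23 -0.07] F [-0.5  2.8  7.3] M [ 0.57  0.08 -0.03] op 12.5 98.9
```

```bash

python3 -m crank '[[0.5,[0,0.05,0.3],[0,0,0]],[0.5,[0,0,0.5],[0,0,0]],[0.5,[0,0,0.5],[0,0,0]],[0.5,[0,0,0.6],[0,0,0]],[0.5,[0,0,0.6],[0,0,0]],[0.5,[0.5,0,0],[0,0,0]],[0.5,[2,0.05,0],[0,0,0]],[0.5,[2.5,0.05,0],[0,0,0]]]' >/dev/null
python3 -m crank '[[0.5,[2,0.05,0],[0,0,0]],[0.5,[1,0,0],[0,0,0]],[0.5,[0,0,0],[0,0,0]],[0.5,[0,0,0],[0,0,0]]]' >/dev/null
python3 st.py 180.6
```

```text
13.13 q [ 0.16   0.226 -0.089  1.256 -0.     0.148] tcp [565.7  91.1 172.2] turn to go [ 0.02  0.01 -0.07] F [-0.4  0.1 -0.5] M [-0.03  0.02 -0.01] op 12.8 97.7
```

```bash

python3 -m crank '[[0.5,[0,-0.03,-0.4],[0,0,0]],[0.5,[0,0,-0.4],[0,0,0]],[0.5,[0,0,-0.1],[0,0,0]],[0.5,[0,0,-0.1],[0,0,0]],[0.5,[0,0,-0.08],[0,0,0]],[0.5,[0,0,-0.06],[0,0,0]],[0.5,[0,0,0],[0,0,0]]]' >/dev/null
python3 st.py 180.6
python3 -m crank '[[0.5,[0,0,-0.08],[0,0,0]],[0.5,[0,0,-0.08],[0,0,0]],[0.5,[0,0,-0.08],[0,0,0]],[0.5,[0,0,0],[0,0,0]]]' >/dev/null
python3 st.py 180.6
```

```text
13.72 q [ 0.16   0.228 -0.11   1.231 -0.     0.148] tcp [565.7  91.  161.4] turn to go [ 0.    0.1  -0.08] F [ 0.5  1.1 -2.2] M [-0.04 -0.04  0.01] op 12.6 97.7
14.05 q [ 1.590e-01  2.290e-01 -1.150e-01  1.225e+00 -1.000e-03  1.480e-01] tcp [566.   90.7 158.9] turn to go [ 0.04  0.1  -0.07] F [ 1.  -1.7 -1.7] M [-0.41 -0.01 -0.01] op 12.8 97.7
```

```bash

python3 -m crank '[[0.5,[0,-0.05,0],[0,0,0]],[0.5,[0,-0.04,0],[0,0,0]],[0.5,[0,0,0],[0,0,0]]]' >/dev/null
python3 st.py 180.6
python3 -m crank '[[0.5,[0,-0.03,0],[0,0,0]],[0.5,[0,0,0],[0,0,0]]]' >/dev/null
python3 st.py 180.6
python3 -m crank '[[0.5,[0,-0.03,0],[0,0,0]],[0.5,[0,0,0],[0,0,0]]]' >/dev/null
python3 st.py 180.6
```

```text
14.3 q [ 0.158  0.229 -0.115  1.226  0.     0.146] tcp [565.8  90.2 158.9] turn to go [-0.03  0.08 -0.08] F [ 0.1 -0.2 -1.5] M [0.01 0.06 0.03] op 12.9 97.7
14.47 q [ 0.158  0.229 -0.115  1.225  0.     0.146] tcp [565.9  89.9 159. ] turn to go [-0.02  0.09 -0.09] F [ 0.4  0.9 -1.5] M [ 0.   -0.05  0.05] op 13.2 97.7
14.63 q [ 1.570e-01  2.290e-01 -1.150e-01  1.225e+00  1.000e-03  1.450e-01] tcp [565.9  89.8 159. ] turn to go [-0.04  0.09 -0.09] F [-0.1  1.3 -1.8] M [ 0.34  0.05 -0.  ] op 12.7 97.6
```

```bash

python3 -m crank '[[0.5,[0,0.05,-0.08],[0,0,0]],[0.5,[0,0,-0.08],[0,0,0]],[0.5,[0,0,-0.08],[0,0,0]],[0.5,[0,0,-0.08],[0,0,0]],[0.5,[0,0,-0.08],[0,0,0]],[0.5,[0,0,-0.08],[0,0,0]],[0.5,[0,0,-0.08],[0,0,0]],[0.5,[0,0,-0.08],[0,0,0]]]' >/dev/null
python3 st.py 180.6
python3 -m crank '[[0.5,[0,0.03,-0.08],[0,0,0]],[0.5,[0,0,-0.08],[0,0,0]],[0.5,[0,0,-0.08],[0,0,0]],[0.5,[0,0,-0.08],[0,0,0]],[0.5,[0,0,-0.08],[0,0,0]],[0.5,[0,0,-0.08],[0,0,0]],[0.5,[0,0,-0.08],[0,0,0]]]' >/dev/null
python3 st.py 180.6
```

```text
15.3 q [ 1.580e-01  2.300e-01 -1.250e-01  1.212e+00 -1.000e-03  1.460e-01] tcp [566.4  89.9 153.4] turn to go [ 0.01  0.19 -0.07] F [-0.  -1.2  5.5] M [-0.27  0.09  0.  ] op 13.0 98.7
15.88 q [ 1.58e-01  2.32e-01 -1.35e-01  1.20e+00 -1.00e-03  1.46e-01] tcp [566.7  90.  147.9] turn to go [ 0.03  0.23 -0.07] F [ 0.1 -2.1  5.8] M [-0.37 -0.03 -0.03] op 12.6 98.6
```

```bash

python3 -m crank '[[0.5,[0,0,-0.08],[0,0,0]],[0.5,[0,0,-0.08],[0,0,0]],[0.5,[0,0,-0.08],[0,0,0]],[0.5,[0,0,-0.08],[0,0,0]],[0.5,[0,0,-0.08],[0,0,0]],[0.5,[0,0,-0.08],[0,0,0]],[0.5,[0,0,-0.08],[0,0,0]],[0.5,[0,0,-0.08],[0,0,0]]]' >/dev/null
python3 st.py 180.6
python3 - <<'E'
from h import *
c=snap('wrist','w4')
E
```

```text
16.55 q [ 1.580e-01  2.350e-01 -1.460e-01  1.186e+00 -1.000e-03  1.460e-01] tcp [566.7  90.  141.6] turn to go [ 0.03  0.24 -0.07] F [ 0.8 -2.2  5.2] M [-0.4  -0.13  0.03] op 12.7 98.6
```

View pics/w4.png

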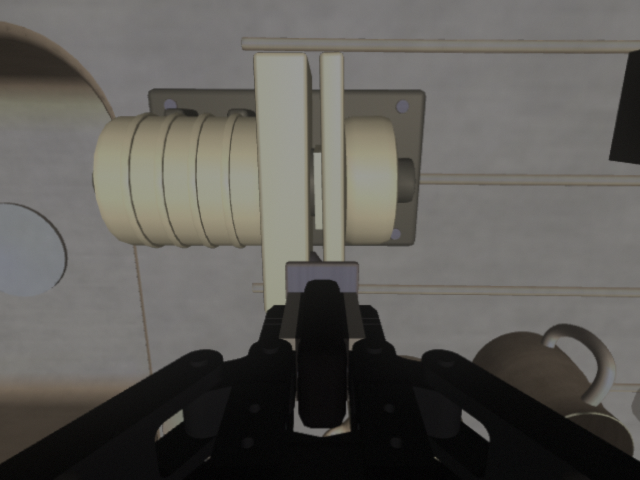

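The wrist view shows the wedge in the far slot and the near gap open at about columns 309-322 around row 60. That fits my estimate of roughly 2 mm open at the near end.

```bash

python3 -m crank '[[0.5,[0,0.02,0.5],[0,0,0]],[0.5,[0,0,0.7],[0,0,0]],[0.5,[0,0,0.7],[0,0,0]],[0.5,[0,0,0.7],[0,0,0]],[0.5,[0,0,0.5],[0,0,0]],[0.5,[-0.5,0,0],[0,0,0]],[0.5,[-2,-0.04,0],[0,0,0]],[0.5,[-2.5,-0.04,0],[0,0,0]]]' >/dev/null
python3 -m crank '[[0.5,[-2,0,0],[0,0,0]],[0.5,[-1,0,0],[0,0,0]],[0.5,[0,0,0],[0,0,0]],[0.5,[0,0,0],[0,0,0]]]' >/dev/null
python3 st.py 180.6
```

```text
17.6 q [ 0.183  0.077 -0.265  1.226 -0.     0.171] tcp [486.1  89.8 172. ] turn to go [-0.01  0.17 -0.1 ] F [ 0.2  0.6 -0.7] M [-0.04  0.01 -0.  ] op 12.9 97.7
```

```bash

python3 -m crank '[[0.5,[0,0,-0.4],[0,0,0]],[0.5,[0,0,-0.3],[0,0,0]],[0.5,[0,0,-0.2],[0,0,0]],[0.5,[0,0,-0.2],[0,0,0]],[0.5,[0,0,-0.2],[0,0,0]],[0.5,[0,-0.03,-0.2],[0,0,0]],[0.5,[0,-0.03,-0.1],[0,0,0]],[0.5,[0,0,0],[0,0,0]]]' >/dev/null
python3 st.py 180.6
python3 -m crank '[[0.5,[0,0,-0.08],[0,0,0]],[0.5,[0,0,-0.08],[0,0,0]],[0.5,[0,0,-0.08],[0,0,0]],[0.5,[0,0,-0.08],[0,0,0]],[0.5,[0,0,-0.08],[0,0,0]],[0.5,[0,0,-0.08],[0,0,0]],[0.5,[0,0,-0.08],[0,0,0]],[0.5,[0,0,-0.08],[0,0,0]]]' >/dev/null
python3 st.py 180.6
```

```text
18.27 q [ 0.181  0.084 -0.295  1.191 -0.     0.17 ] tcp [485.8  89.1 155.3] turn to go [-0.01  0.07 -0.08] F [ 0.   0.3 -2.5] M [0.16 0.01 0.01] op 12.8 97.8
18.93 q [ 0.181  0.086 -0.305  1.177 -0.     0.17 ] tcp [486.1  89.1 149.5] turn to go [-0.01  0.13 -0.08] F [-0.4  0.7  2.9] M [0.09 0.14 0.05] op 13.1 98.1
```

```bash

python3 -m crank '[[0.5,[0,0.02,-0.08],[0,0,0]],[0.5,[0,0,-0.08],[0,0,0]],[0.5,[0,0,-0.08],[0,0,0]],[0.5,[0,0,-0.08],[0,0,0]],[0.5,[0,0,-0.08],[0,0,0]],[0.5,[0,0,-0.08],[0,0,0]],[0.5,[0,0,-0.08],[0,0,0]],[0.5,[0,0,-0.08],[0,0,0]]]' >/dev/null
python3 st.py 180.6
python3 -m crank '[[0.5,[0,0,-0.08],[0,0,0]],[0.5,[0,0,-0.08],[0,0,0]],[0.5,[0,0,-0.08],[0,0,0]],[0.5,[0,0,-0.08],[0,0,0]],[0.5,[0,0,-0.08],[0,0,0]],[0.5,[0,0,-0.08],[0,0,0]]]' >/dev/null
python3 st.py 180.6
```

```text
19.6 q [ 1.820e-01  8.800e-02 -3.160e-01  1.163e+00 -1.000e-03  1.700e-01] tcp [486.5  89.2 143.5] turn to go [ 0.01  0.19 -0.07] F [-0.5 -0.6  6.1] M [-0.17  0.01 -0.  ] op 12.7 98.4
20.1 q [ 1.820e-01  9.000e-02 -3.240e-01  1.153e+00 -1.000e-03  1.700e-01] tcp [486.5  89.2 138.7] turn to go [ 0.01  0.2  -0.07] F [-1.2 -1.1  7.1] M [-0.21  0.07 -0.02] op 12.9 98.5
```

```bash

for i in 1; do python3 -m crank '[[0.5,[0,0,-0.08],[0,0,0]],[0.5,[0,0,-0.08],[0,0,0]],[0.5,[0,0,-0.08],[0,0,0]],[0.5,[0,0,-0.08],[0,0,0]]]' >/dev/null; done
python3 st.py 180.6
python3 -m crank '[[0.5,[0,0,-0.06],[0,0,0]],[0.5,[0,0,-0.06],[0,0,0]]]' >/dev/null
python3 st.py 180.6
```

```text
20.43 q [ 1.820e-01  9.200e-02 -3.300e-01  1.146e+00 -1.000e-03  1.700e-01] tcp [486.5  89.1 135.6] turn to go [ 0.01  0.2  -0.07] F [-0.6 -1.2  6.5] M [-0.16  0.06 -0.04] op 12.8 98.7
20.6 q [ 1.820e-01  9.300e-02 -3.320e-01  1.143e+00 -1.000e-03  1.700e-01] tcp [486.5  89.2 134.3] turn to go [ 0.01  0.19 -0.07] F [-1.2 -0.4  5.2] M [-0.15  0.06 -0.02] op 12.8 98.7
```

```bash

python3 -m crank '[[0.5,[0,0,-0.06],[0,0,0]]]' >/dev/null
python3 st.py 180.6
python3 -m crank '[[0.5,[0,0,-0.06],[0,0,0]]]' >/dev/null
python3 st.py 180.6
python3 -m crank '[[0.5,[0,0,-0.06],[0,0,0]]]' >/dev/null
python3 st.py 180.6
```

```text
20.68 q [ 1.820e-01  9.300e-02 -3.330e-01  1.142e+00 -1.000e-03  1.700e-01] tcp [486.5  89.2 133.7] turn to go [ 0.01  0.19 -0.07] F [-0.3 -1.2  5. ] M [-0.12  0.07 -0.06] op 13.1 98.7
20.77 q [ 1.82e-01  9.30e-02 -3.34e-01  1.14e+00 -1.00e-03  1.70e-01] tcp [486.5  89.2 133.1] turn to go [ 0.01  0.19 -0.06] F [ 0.  -1.4  5.3] M [-0.22  0.08 -0.07] op 12.7 98.8
20.85 q [ 1.820e-01  9.300e-02 -3.350e-01  1.139e+00 -1.000e-03  1.700e-01] tcp [486.5  89.2 132.5] turn to go [ 0.01  0.19 -0.06] F [-0.1 -1.3  5.6] M [-0.13  0.1  -0.06] op 13.2 98.8
```

```bash

for i in 1; do python3 -m crank '[[0.5,[0,0,-0.06],[0,0,0]],[0.5,[0,0,-0.04],[0,0,0]]]' >/dev/null; python3 st.py 180.6
python3 -m crank '[[0.5,[0,0,-0.05],[0,0,0]]]' >/dev/null; python3 st.py 180.6
python3 -m crank '[[0.5,[0,0,-0.05],[0,0,0]]]' >/dev/null; python3 st.py 180.6; done
```

```text
21.02 q [ 1.820e-01  9.400e-02 -3.370e-01  1.137e+00 -1.000e-03  1.700e-01] tcp [486.4  89.2 131.5] turn to go [ 0.01  0.19 -0.07] F [-0.7 -1.1  5.1] M [-0.11  0.07 -0.07] op 13.1 98.8
21.1 q [ 1.820e-01  9.400e-02 -3.380e-01  1.136e+00 -1.000e-03  1.700e-01] tcp [486.4  89.2 131. ] turn to go [ 0.01  0.18 -0.07] F [-0.5 -0.7  4.2] M [-0.1   0.13 -0.05] op 13.0 98.7
21.18 q [ 1.820e-01  9.400e-02 -3.390e-01  1.135e+00 -1.000e-03  1.700e-01] tcp [486.4  89.1 130.5] turn to go [ 0.01  0.18 -0.06] F [-1.2 -2.   6.6] M [-0.15  0.2  -0.06] op 12.7 99.0
```

```bash

for i in 1; do python3 -m crank '[[0.5,[0,0,-0.05],[0,0,0]]]' >/dev/null; python3 st.py 180.6
python3 -m crank '[[0.5,[0,0,-0.04],[0,0,0]]]' >/dev/null; python3 st.py 180.6
python3 -m crank '[[0.5,[0,0,-0.03],[0,0,0]]]' >/dev/null; python3 st.py 180.6; done
```

```text
21.27 q [ 1.820e-01  9.400e-02 -3.390e-01  1.134e+00 -1.000e-03  1.700e-01] tcp [486.5  89.1 130.2] turn to go [ 0.01  0.19 -0.06] F [-0.3 -1.2  9.3] M [-0.24  0.26 -0.02] op 13.1 99.2
21.35 q [ 1.820e-01  9.400e-02 -3.400e-01  1.133e+00 -1.000e-03  1.700e-01] tcp [486.5  89.1 129.9] turn to go [ 0.01  0.2  -0.06] F [-1.8 -2.6  9. ] M [-0.21  0.32 -0.04] op 13.1 99.3
21.43 q [ 1.820e-01  9.400e-02 -3.400e-01  1.133e+00 -1.000e-03  1.700e-01] tcp [486.5  89.1 129.8] turn to go [ 0.01  0.21 -0.06] F [-2.2 -1.5 10. ] M [-0.22  0.42 -0.06] op 13.4 99.4
```

```bash

python3 -m crank '[[0.5,[0,0,-0.05],[0,0,0]],[0.5,[0,0,0],[0,0,0]]]' >/dev/null; python3 st.py 180.6
python3 -m crank '[[0.5,[0,0.03,0.5],[0,0,0]],[0.5,[0,0.02,0.9],[0,0,0]],[0.5,[0,0,0.9],[0,0,0]],[0.5,[0,0,0.9],[0,0,0]],[0.5,[0,0,0.9],[0,0,0]],[0.5,[0.5,0,0],[0,0,0]],[0.5,[2,0.05,0],[0,0,0]],[0.5,[2.5,0.05,0],[0,0,0]]]' >/dev/null
python3 -m crank '[[0.5,[2,0,0],[0,0,0]],[0.5,[1,0,0],[0,0,0]],[0.5,[0,0,0],[0,0,0]],[0.5,[0,0,0],[0,0,0]]]' >/dev/null
python3 st.py 180.6
```

```text
21.6 q [ 1.820e-01  9.500e-02 -3.410e-01  1.132e+00 -1.000e-03  1.700e-01] tcp [486.5  89.1 129.4] turn to go [ 0.01  0.22 -0.06] F [-0.9 -2.2 10.4] M [-0.23  0.37 -0.11] op 12.8 99.4
22.6 q [ 0.159  0.227 -0.096  1.248 -0.     0.147] tcp [565.7  90.7 168.5] turn to go [ 0.01 -0.   -0.07] F [-0.2 -0.4 -1.1] M [ 0.09 -0.01 -0.01] op 13.0 98.0
```

```bash

python3 -m crank '[[0.5,[0,0,-0.3],[0,0,0]],[0.5,[0,0,-0.2],[0,0,0]],[0.5,[0,0,-0.2],[0,0,0]],[0.5,[0,0,-0.3],[0,0,0]],[0.5,[0,-0.03,-0.4],[0,0,0]],[0.5,[0,-0.03,-0.4],[0,0,0]],[0.5,[0,0,-0.2],[0,0,0]],[0.5,[0,0,0],[0,0,0]]]' >/dev/null
python3 st.py 180.6
python3 -m crank '[[0.5,[0,0,-0.08],[0,0,0]],[0.5,[0,0,-0.08],[0,0,0]],[0.5,[0,0,-0.08],[0,0,0]],[0.5,[0,0,-0.08],[0,0,0]],[0.5,[0,0,-0.08],[0,0,0]],[0.5,[0,0,-0.08],[0,0,0]],[0.5,[0,0,-0.08],[0,0,0]],[0.5,[0,0,-0.08],[0,0,0]]]' >/dev/null
python3 st.py 180.6
```

```text
23.27 q [ 0.158  0.233 -0.134  1.204 -0.     0.146] tcp [565.4  90.1 148.3] turn to go [ 0.01  0.03 -0.08] F [-0.3 -0.3 -2. ] M [-0.04  0.01  0.  ] op 12.7 98.0
23.93 q [ 1.580e-01  2.350e-01 -1.440e-01  1.191e+00 -1.000e-03  1.460e-01] tcp [566.   89.9 142.8] turn to go [ 0.03  0.11 -0.07] F [-0.8 -0.9  0.1] M [-0.37  0.05  0.01] op 13.0 98.2
```

```bash

python3 -m crank '[[0.5,[0,0.02,-0.08],[0,0,0]],[0.5,[0,0,-0.08],[0,0,0]],[0.5,[0,0,-0.08],[0,0,0]],[0.5,[0,0,-0.08],[0,0,0]],[0.5,[0,0,-0.08],[0,0,0]],[0.5,[0,0,-0.08],[0,0,0]],[0.5,[0,0,-0.08],[0,0,0]],[0.5,[0,0,-0.08],[0,0,0]]]' >/dev/null
python3 st.py 180.6
python3 -m crank '[[0.5,[0,0,-0.08],[0,0,0]],[0.5,[0,0,-0.08],[0,0,0]],[0.5,[0,0,-0.08],[0,0,0]],[0.5,[0,0,-0.08],[0,0,0]],[0.5,[0,0,-0.08],[0,0,0]]]' >/dev/null
python3 st.py 180.6
python3 -m crank '[[0.5,[0,0,-0.06],[0,0,0]]]' >/dev/null; python3 st.py 180.6
```

```text
24.6 q [ 1.580e-01  2.370e-01 -1.550e-01  1.177e+00 -1.000e-03  1.470e-01] tcp [566.1  90.1 136.4] turn to go [ 0.04  0.12 -0.07] F [ 0.8 -4.5  3.7] M [-1.2  -0.08 -0.  ] op 12.8 98.8
25.02 q [ 1.580e-01  2.390e-01 -1.620e-01  1.169e+00 -1.000e-03  1.470e-01] tcp [566.   90.1 132.2] turn to go [ 0.04  0.1  -0.07] F [ 0.3 -4.5  2.6] M [-1.16 -0.01 -0.02] op 13.0 98.8
25.1 q [ 1.580e-01  2.390e-01 -1.630e-01  1.167e+00 -1.000e-03  1.470e-01] tcp [565.9  90.1 131.6] turn to go [ 0.04  0.09 -0.07] F [ 0.6 -4.1  3.4] M [-1.19 -0.07 -0.04] op 12.9 98.8
```

```bash

python3 -m crank '[[0.5,[0,0,-0.06],[0,0,0]]]' >/dev/null; python3 st.py 180.6
python3 -m crank '[[0.5,[0,0,-0.06],[0,0,0]]]' >/dev/null; python3 st.py 180.6
python3 -m crank '[[0.5,[0,0,-0.05],[0,0,0]]]' >/dev/null; python3 st.py 180.6
python3 -m crank '[[0.5,[0,0,-0.05],[0,0,0]]]' >/dev/null; python3 st.py 180.6
```

```text
25.18 q [ 1.580e-01  2.390e-01 -1.640e-01  1.166e+00 -1.000e-03  1.470e-01] tcp [565.9  90.1 131. ] turn to go [ 0.04  0.1  -0.07] F [-0.2 -5.   4.7] M [-1.16 -0.07 -0.01] op 12.7 98.8
25.27 q [ 1.580e-01  2.400e-01 -1.650e-01  1.165e+00 -1.000e-03  1.470e-01] tcp [566.   90.1 130.5] turn to go [ 0.04  0.1  -0.07] F [ 1.1 -4.5  6.2] M [-1.21  0.05  0.01] op 12.8 98.8
25.35 q [ 1.580e-01  2.400e-01 -1.650e-01  1.164e+00 -1.000e-03  1.470e-01] tcp [566.   90.1 130.2] turn to go [ 0.04  0.12 -0.07] F [ 0.1 -5.9  7.1] M [-1.23  0.11 -0.02] op 13.1 99.0
25.43 q [ 1.580e-01  2.400e-01 -1.660e-01  1.163e+00 -1.000e-03  1.470e-01] tcp [566.1  90.  129.9] turn to go [ 0.04  0.13 -0.07] F [-0.3 -6.3  9. ] M [-1.25  0.17 -0.01] op 13.0 99.3
```

```bash

python3 -m crank '[[0.5,[0,0,-0.05],[0,0,0]],[0.5,[0,0,-0.05],[0,0,0]],[0.5,[0,0,0],[0,0,0]]]' >/dev/null; python3 st.py 180.6
python3 -m crank '[[0.5,[0,0.03,0.5],[0,0,0]],[0.5,[0,0.02,0.9],[0,0,0]],[0.5,[0,0,1],[0,0,0]],[0.5,[0,0,1],[0,0,0]],[0.5,[0,0,1.2],[0,0,0]],[0.5,[0,0,1],[0,0,0]],[0.5,[0,0.5,0],[0,0,0]],[0.5,[-0.5,2,0],[0,0,0]]]' >/dev/null
python3 -m crank '[[0.5,[-0.8,3,0],[0,0,0]],[0.5,[-0.8,3,0],[0,0,0]],[0.5,[-0.8,2,0],[0,0,0]],[0.5,[0,0,0],[0,0,0]],[0.5,[0,0,0],[0,0,0]]]' >/dev/null
python3 st.py 182.5
python3 - <<'E'
from h import *
import pickle
D={n:snap(n,n+'5') for n in('top','wrist')};pickle.dump(D,open('d5.pkl','wb'))
cv2.imwrite('pics/top5c.png',cv2.resize(D['top']['img'][205:345,225:440][:,:,::-1],None,fx=3.6,fy=3.6,interpolation=cv2.INTER_CUBIC))
E
```

```text
25.68 q [ 1.580e-01  2.400e-01 -1.670e-01  1.161e+00 -1.000e-03  1.470e-01] tcp [566.2  90.  129.3] turn to go [ 0.04  0.17 -0.07] F [-1.3 -5.9  8.1] M [-1.27  0.14 -0.  ] op 13.1 99.5
26.77 q [ 0.353  0.22  -0.071  1.279 -0.     0.338] tcp [536.3 197.2 184.2] turn to go [-0.    0.07  1.67] F [ 1.1  0.2 -2.1] M [-0.03  0.   -0.02] op 12.7 98.2
```

View pics/wrist5.png

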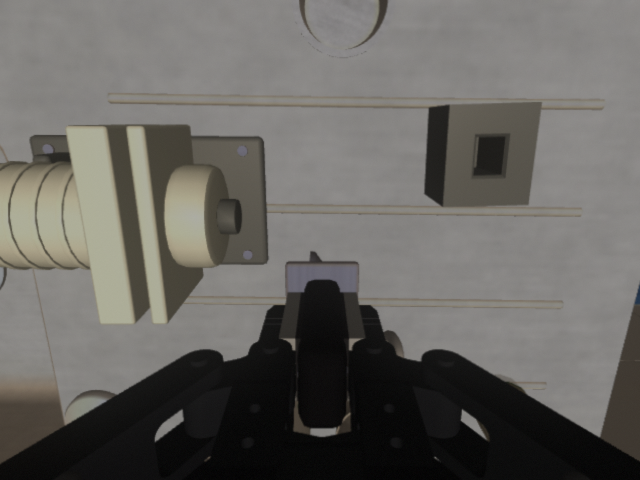

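The wedge is out and the stand slot is visible at (473-508, 134-178). The flange gap is at columns 106-129 near (row 126) and 135-152 far (row 322). I'll measure the gaps.

```bash
python3 - <<'E'
from h import *
import pickle
D=pickle.load(open('d5.pkl','rb'));c=D['wrist'];g=cv2.cvtColor(c['img'],cv2.COLOR_RGB2GRAY).astype(int)
for r in (135,150,290,310): print(r,g[r-1:r+2,60:200].mean(0).astype(int)[:110].tolist())
b=c['img'].astype(int).sum(2)/3
m=np.zeros(b.shape,np.uint8);m[125:190,465:515]=(b[125:190,465:515]<70)
x=cv2.minAreaRect(max(cv2.findContours(m,0,2)[0],key=cv2.contourArea));P=onz(c,cv2.boxPoints(x),50);print('slot',P.round(1).tolist(),P.mean(0))
t=D['top'];gt=cv2.cvtColor(t['img'],cv2.COLOR_RGB2GRAY).astype(int)
for r in(225,230,272,277): print(r,gt[r,355:385].tolist(),onz(t,[(355,r),(385,r)],92)[:,1])
E
```

```text
135 [84, 84, 85, 86, 87, 90, 116, 149, 166, 170, 170, 170, 170, 170, 169, 170, 170, 171, 170, 170, 170, 170, 170, 170, 170, 170, 170, 171, 170, 170, 171, 171, 170, 171, 171, 170, 170, 170, 171, 170, 170, 170, 170, 168, 162, 154, 144, 116, 86, 69, 67, 67, 67, 67, 68, 68, 68, 67, 68, 67, 67, 66, 67, 68, 66, 67, 80, 128, 156, 166, 169, 170, 169, 169, 170, 170, 170, 170, 170, 170, 169, 165, 159, 150, 128, 95, 73, 67, 67, 66, 66, 66, 66, 65, 66, 66, 65, 66, 66, 66, 66, 66, 65, 66, 65, 64, 65, 65, 65, 65]
150 [82, 82, 81, 82, 81, 82, 82, 83, 96, 131, 157, 167, 170, 170, 170, 170, 170, 170, 170, 171, 170, 171, 170, 170, 170, 170, 170, 170, 170, 170, 171, 170, 170, 170, 170, 171, 171, 170, 171, 171, 170, 170, 171, 170, 170, 169, 163, 158, 149, 123, 94, 71, 68, 68, 68, 67, 68, 68, 68, 67, 67, 67, 67, 68, 67, 67, 67, 68, 80, 125, 154, 166, 169, 169, 170, 169, 169, 170, 170, 171, 170, 170, 169, 164, 157, 147, 126, 92, 71, 67, 66, 66, 65, 66, 66, 66, 66, 66, 66, 66, 65, 65, 66, 66, 66, 66, 65, 65, 64, 65]
290 [137, 137, 137, 138, 138, 138, 138, 139, 138, 139, 139, 138, 138, 137, 137, 137, 136, 1
[... 1051 characters left out ...]
 [499.4, 315.8, 50.0]] [484.0142024  303.86243383  50.        ]
225 [72, 72, 74, 77, 77, 80, 77, 78, 77, 79, 78, 76, 76, 79, 76, 78, 97, 149, 192, 209, 211, 211, 210, 208, 197, 181, 180, 183, 184, 183] [108.34707204  52.17524004]
230 [74, 73, 69, 67, 66, 64, 61, 63, 63, 62, 68, 67, 71, 70, 69, 68, 73, 95, 152, 194, 210, 210, 210, 210, 199, 180, 174, 177, 178, 177] [108.29205949  52.19524576]
272 [85, 85, 85, 85, 84, 85, 81, 84, 81, 82, 80, 78, 80, 81, 77, 77, 76, 75, 74, 73, 73, 70, 68, 68, 67, 67, 65, 64, 60, 58] [107.79438486  52.28511103]
277 [87, 88, 86, 84, 88, 84, 85, 84, 84, 85, 81, 81, 79, 80, 78, 79, 77, 79, 75, 77, 77, 72, 74, 75, 69, 72, 67, 66, 67, 63] [107.73090189  52.28661045]
```

Both gaps come out equal at about 10.5 mm between chamfered edges, against about 4.4 mm when shut, so both ends are at their stops. Now I'll return the wedge.

```bash

python3 -m crank '[[0.5,[-1.2,2.4,0],[0,0,0.8]],[0.5,[-1.4,2.8,0],[0,0,0.9]],[0.5,[-1.4,2.8,0],[0,0,0]],[0.5,[-1.2,2.4,0],[0,0,0]],[0.5,[0,0.2,0],[0,0,0]],[0.5,[0,0,-1.5],[0,0,0]],[0.5,[0,0,-1.5],[0,0,0]],[0.5,[0,0,0],[0,0,0]]]' >/dev/null
python3 st.py 182.5
```

```text
27.53 q [ 5.560e-01  2.290e-01 -1.310e-01  1.214e+00 -1.000e-03  5.150e-01] tcp [484.2 300.3 151.7] turn to go [ 0.14 -0.11  0.18] F [-0.2 -0.9 -2.8] M [-0.03  0.02 -0.04] op 13.4 98.2
```

Edge is at about 80. I'll correct y by +3.2 mm and lower it in.

```bash

python3 -m crank '[[0.5,[0,0.32,0],[0,0,0.2]],[0.5,[0,0,-0.8],[0,0,0]],[0.5,[0,0,-0.8],[0,0,0]],[0.5,[0,0,0],[0,0,0]],[0.5,[0,0,0],[0,0,0]]]' >/dev/null
python3 st.py 182.5
python3 -m crank '[[0.5,[0,0,-0.6],[0,0,0]],[0.5,[0,0,-0.6],[0,0,0]],[0.5,[0,0,-0.6],[0,0,0]],[0.5,[0,0,-0.6],[0,0,0]],[0.5,[0,0,-0.6],[0,0,0]],[0.5,[0,0,0],[0,0,0]]]' >/dev/null
python3 st.py 182.5
```

```text
27.95 q [ 5.620e-01  2.360e-01 -1.520e-01  1.182e+00 -1.000e-03  5.170e-01] tcp [484.7 304.7 138. ] turn to go [ 0.03  0.04 -0.06] F [-0.5  0.6 -1.3] M [-0.03 -0.02 -0.02] op 12.5 98.2
28.45 q [ 5.620e-01  2.510e-01 -2.030e-01  1.117e+00 -1.000e-03  5.170e-01] tcp [484.2 304.7 106.8] turn to go [ 0.07 -0.02 -0.09] F [ 0.7 -0.3 -1.9] M [-0.03  0.09 -0.  ] op 12.9 98.2
```

```bash

python3 -m crank '[[0.5,[0,-0.12,-0.6],[0,0,0]],[0.5,[0,0,-0.6],[0,0,0]],[0.5,[0,0,-0.5],[0,0,0]],[0.5,[0,0,-0.3],[0,0,0]],[0.5,[0,0,-0.2],[0,0,0]],[0.5,[0,0,0],[0,0,0]],[0.5,[0,0,0],[0,0,0]]]' >/dev/null
python3 st.py 182.5
python3 -m crank '[[0.5,[0,0,-0.1],[0,0,0]],[0.5,[0,0,-0.1],[0,0,0]],[0.5,[0,0,0],[0,0,0]]]' >/dev/null
python3 st.py 182.5
```

```text
29.03 q [ 5.600e-01  2.610e-01 -2.370e-01  1.072e+00 -1.000e-03  5.150e-01] tcp [484.9 303.9  86.5] turn to go [-0.    0.09 -0.08] F [ 0.9  0.5 -1.8] M [0.03 0.02 0.01] op 12.9 98.2
29.28 q [ 5.600e-01  2.620e-01 -2.400e-01  1.067e+00 -1.000e-03  5.150e-01] tcp [484.9 303.9  84.5] turn to go [-0.01  0.1  -0.09] F [-1.   0.6 -1.5] M [ 0.03  0.05 -0.02] op 12.9 98.2
```

```bash

python3 -m crank '[[0.5,[-0.05,-0.04,-0.1],[0,0,0]],[0.5,[0,0,-0.1],[0,0,0]],[0.5,[0,0,-0.05],[0,0,0]],[0.5,[0,0,0],[0,0,0]]]' >/dev/null
python3 st.py 182.5
python3 -m crank '[[0.5,[0,0,-0.06],[0,0,0]],[0.5,[0,0,0],[0,0,0]]]' >/dev/null
python3 st.py 182.5
```

```text
29.62 q [ 5.600e-01  2.630e-01 -2.450e-01  1.062e+00 -1.000e-03  5.150e-01] tcp [484.3 303.4  81.8] turn to go [ 0.01  0.08 -0.08] F [-0.5  0.3 -2.4] M [ 0.06 -0.03 -0.08] op 12.9 98.2
29.78 q [ 5.600e-01  2.630e-01 -2.460e-01  1.061e+00 -1.000e-03  5.150e-01] tcp [484.5 303.5  81.4] turn to go [-0.01  0.1  -0.08] F [-0.  0. -1.] M [-0.    0.02 -0.03] op 12.7 98.7
```

```bash

python3 -m crank '[[0.5,[0,0,-0.05],[0,0,0]],[0.5,[0,0,0],[0,0,0]]]' >/dev/null
python3 st.py 182.5
python3 -m crank '[[1.6,[0,0,0],[0,0,0]],[2,[0,0,0],[0,0,0]],[2.5,[0,0,0],[0,0,0]],[4,[0,0,0],[0,0,0]],[6,[0,0,0],[0,0,0]],[8,[0,0,0],[0,0,0]],[8,[0,0,0],[0,0,0]],[8,[0,0,0],[0,0,0]]]' 30 >/dev/null
python3 st.py 182.5
```

```text
29.95 q [ 5.60e-01  2.63e-01 -2.46e-01  1.06e+00 -1.00e-03  5.15e-01] tcp [484.5 303.5  81.4] turn to go [-0.02  0.12 -0.08] F [-2.2 -0.1  3.9] M [-0.21  0.33 -0.  ] op 13.2 99.0
30.62 q [ 5.60e-01  2.63e-01 -2.47e-01  1.06e+00 -1.00e-03  5.15e-01] tcp [484.4 303.5  80.9] turn to go [-0.    0.09 -0.08] F [ 0.7 -0.4  0.7] M [0.03 0.04 0.02] op 79.9 0.0
```

Seated and released. I'll raise straight up, move back and look.

```bash

python3 -m crank '[[8,[0,0,1],[0,0,0]],[8,[0,0,2],[0,0,0]],[8,[0,0,3],[0,0,0]],[8,[0,0,3],[0,0,0]],[8,[0,0,3],[0,0,0]],[8,[0,0,3],[0,0,0]],[8,[2,0,2],[0,0,0]],[8,[3,0,0],[0,0,0]]]' >/dev/null
python3 -m crank '[[8,[1.5,0,0],[0,0,0]],[8,[0,0,0],[0,0,0]],[8,[0,0,0],[0,0,0]],[8,[0,0,0],[0,0,0]]]' >/dev/null
python3 st.py 182.5
python3 - <<'E'
from h import *
snap('wrist','w6')
E
```

```text
31.62 q [ 5.050e-01  3.240e-01  2.120e-01  1.458e+00 -1.000e-03  4.600e-01] tcp [548.7 303.3 251. ] turn to go [ 0.01  0.04 -0.08] F [-0.5  0.4  0.2] M [-0.02 -0.01 -0.02] op 79.7 0.0
```

View pics/w6.png

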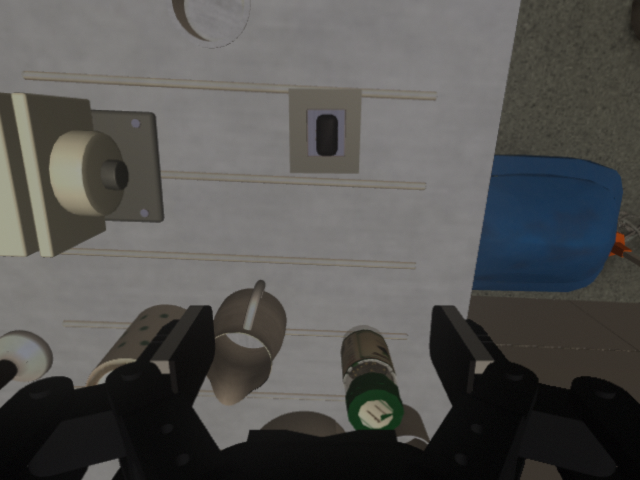

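The wedge stands upright and seated: guard at (306-345, 108-157) centred on the stand at (289-361, 89-173), handle at (327,134). The pitcher, jar and basket look where they were. Handing in.

```bash
python3 -c "
from cell import bot
print(bot.sign_off())"
```

```text
the job is handed in; nothing more can be done
None
```

I handed the job in at about 32 s of the 72 s allowed: by touch and camera both seam ends are open to their stops, and the wedge is back upright in its stand. Net wrist force stayed under about 12 N in the readings between moves; no verdict came back.

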